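Seat the key stand on its locating pins

ROBOT

A 6-joint arm with a two-finger parallel gripper is mounted at the origin on the work surface. World frame = base frame: x ahead of the robot, y to its left, z up, the work surface at z = 0. Lengths are in mm, angles in degrees, forces in N, time in s.
With the tool pointing down it reaches from about 325 to 900 mm from the base axis. Payload 3.5 kg.
Tool frame: the origin (TCP) lies on the mounting face of the last link; the fingertips stand 173 mm ahead of it and the grasp point (between the pads) lies 155 mm ahead of it; z points along the fingers, y is the line along which they close (so a half turn about z gives the same grasp; the last joint's range is limited). The gripper opens to 85 mm and grips with 20 to 120 N. Pads are 22 mm wide; open, the fingers measure 114 mm over their backs; the gripper's body (76 mm by 85 mm) begins 54 mm behind the grasp point. The pads swing forward as they close: fully open they stand 13 mm farther back than shut.
Start: joints at [59.908, 15.837, -1.513, 72.651, 0, 84.076], TCP at [255.883, 570.216, 404.713] pointing down, gripper open.
Joint ranges: [-178.77, 178.77], [-48.84, 107.48], [-61.69, 71.31], [-111.58, 123.2], [-90, 87.43], [-180, 180]. Speed limits (degrees/s): [147.25, 147.25, 180, 180, 180, 180].

INTERFACE

Orientations are given as a 3x3 rotation matrix whose columns are the frame's x, y, z axes.
In Python, from cell import * gives the robot as it stands. Calls block until the motion is done:
- goto(position, orientation): joint-space move of the TCP to a pose.
- move_straight(position, vel=150, ori=None): straight line of the TCP; ori=None keeps the orientation; vel is the mean speed in mm/s.
- set_joints(angles): joint-space move.
- release() and gripper_close(strength=None): open the fingers fully, or close them until they stop; strength is the grip in N (None keeps the last).
- wait(seconds).
- inverse_kinematics(position, orientation): joint angles nearest the present ones, or None.
- get_state(): the state.
- grab_frame(name): name is "side" or "top"; returns (picture, depth): 420x560x3 uint8, red, green, blue; 420x560 float32, mm along the optical axis (not along the pixel's ray), 0 where there is no reading.
- calibration(name): a dict with "camera_matrix" (3x3 intrinsics, pixels), "D" ([k1, k2, p1, p2, k3] as OpenCV has them; the pictures are not rectified), "origin" and "rotation" of the camera in the world. Camera axes: x right, y down, z forward; pixel columns grow to the right and rows downward; lengths in mm; the calibration is good to about 2 mm. A picture is of the moment at which its call begins. calibration takes no time and is no camera call.
A pose or a line that the arm cannot do raises IKError and nothing moves.
- finish_job(): hands the job in; it is judged then, once.
The state is a dict: "clock": time; "joint_pos": joint angles; "qd": joint speeds; "joint_torque": joint torques, N m; "eef_pos": TCP position; "eef_rot": TCP orientation; "ft_force": force on the tool from outside, world axes, zero at the start; "torque": the same for the moment, N m; "finger_gap": finger opening in mm; "finger_force": force on a finger pad.
Only numpy, scipy, OpenCV 4.12 (cv2) and the standard library are available. Lean on these libraries where they do the work, as an engineer would, in place of code of your own. Each camera call takes 0.05 s, during which the arm holds its last target. There are 200 camera calls.

TASK

Lift the key stand off the shelf, set it on the dock's pins with its orange mark on the same side as the dock's, and slide it gently along the dock until its three holes drop over the pins and it sits flat and fully down; then let go. Do not press, shove or drop it hard on the dock, and leave the other things on the shelf where they are.

Things in the scene. Friction and masses are not known exactly. Their poses are not given: they have to be found in the camera images.
- stand: Loose key stand, about 0.35 kg, flat on the shelf: white plate 110 (its x) x 96 (its y) x 6 mm thick with a brown upright fin in the middle. Three through holes of 13.5 mm diameter at (x, y) = (+35, +27), (+35, -27), (-35, 0) mm. An orange stripe marks its +x edge (the end with two holes). Origin: centre of the plate's underside; z up.
- fin_top (a point): Middle of the top of the stand's wooden fin, 62 mm above the plate's underside. The fin, made to hold the stand by, is 14 mm thick along the stand's x, 50 mm wide along its y. A thin steel key hook sticks out of each narrow edge, to 43 mm from the middle, 50 to 60 mm above the underside.
- dock: Fixed dark metal dock, 160 (its x) x 104 (its y) x 14 mm high; +x end marked by an orange stripe, -x end white. Origin: centre of its underside on the shelf; z up. An aluminium carriage in it, 1 mm below its top, carries three brass pins. The seated stand has the dock's yaw and its underside on the dock's top. Forces between stand and dock, pins included, must stay below 35 N; 3 to 10 N is plenty.
- dock_top (a point): Centre of the dock's top face, 14 mm above the shelf. Pins: 10 mm thick, last 1.5 mm tapered to 7 mm, tips 8 mm above this face, in the stand's hole pattern: (+35, +27), (+35, -27), (-35, 0) mm about the carriage's centre. That centre is clamped on the dock's x axis, not turned, anywhere from -16 to +16 mm from this point: differs each time, is not measured.
- torch: Silver aluminium torch lying on the shelf, 130 mm long along its x, 35 mm thick at the head. Bystander; origin at its underside.
- saucer: White porcelain saucer with coins in it, 116 mm across, 15 mm high. Bystander; origin at the centre of its underside.
- glasses_case: Blue hard plastic glasses case, 60 mm (its x) x 160 mm (its y) x 39 mm high. Bystander; origin at the centre of its underside.
- drawers: Small clear acrylic drawer unit fixed on the shelf, 100 mm (x) x 140 mm (y) x 110 mm high, knobs towards the robot. Bystander; origin at the centre of its underside.
Things that resemble listed ones, but are neither listed nor needed, are in the scene too. Of the things shaped like the dock, the metal one is meant.

How it is judged:
By the outcome, as a careful person would: the job done as asked, in the order asked, and still so for the second after the job is handed in, with the robot touching nothing.
It also fails if it takes over 72 s, if anything falls off the work surface, if the arm or the gripper's body presses on something with over 40 N, if the wrist force passes 120 N, or if a joint passes its speed limit or range.

## Working session

There is one attempt and no reset: what is moved stays moved. The work goes in short steps, each a Python script; the robot and the scene stay as the last script left them, time stands still between calls to the robot, and variables do not carry over. Pictures are saved under pics/ and viewed, at most 10 in all, crops included, and the job is handed in when it is done.

```bash
ls; mkdir -p pics; python3 - <<'E'
from cell import *
import cv2, numpy as np
for n in("top","side"):
    p,d=grab_frame(n); np.savez(f"pics/{n}0.npz",p=p,d=d)
    cv2.imwrite(f"pics/{n}0.png",p[...,::-1])
    c=calibration(n); print(n,c["origin"],np.round(c["rotation"],3).tolist(),np.round(c["camera_matrix"],1).tolist(),c["D"])
s=get_state();print(s["clock"],s["ft_force"],s["eef_rot"],s["finger_gap"])
E
```

```text
pics
top [ 395.07697954  193.46143232 1639.26705136] [[-0.018, -0.994, 0.103], [-1.0, 0.017, -0.004], [0.002, -0.104, -0.995]] [[517.4, 0.0, 282.7], [0.0, 517.4, 208.7], [0.0, 0.0, 1.0]] [-0.10070831  0.          0.          0.          0.        ]
side [-189.27422303 -849.79443821  825.86751312] [[0.817, -0.279, 0.505], [-0.576, -0.433, 0.694], [0.025, -0.857, -0.514]] [[471.4, 0.0, 277.4], [0.0, 471.4, 206.0], [0.0, 0.0, 1.0]] [-0.07746425  0.          0.          0.          0.        ]
0.1 [-0.60355943  0.06310977 -0.0829133 ] [[-9.12351785e-01  4.09405776e-01 -1.06325723e-03]
 [ 4.09407071e-01  9.12350199e-01 -1.72216432e-03]
 [ 2.64998922e-04 -2.00652472e-03 -9.99997952e-01]] 85.5484987118916
```

View pics/top0.png

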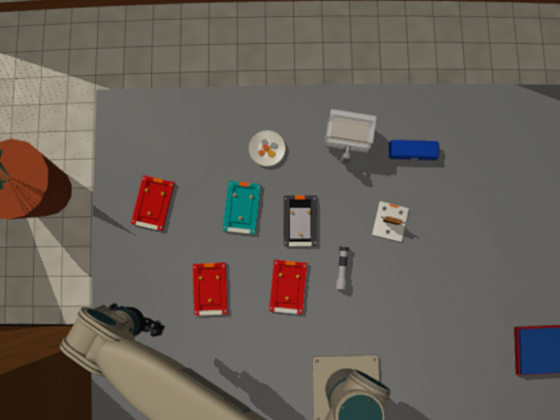

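View pics/side0.png

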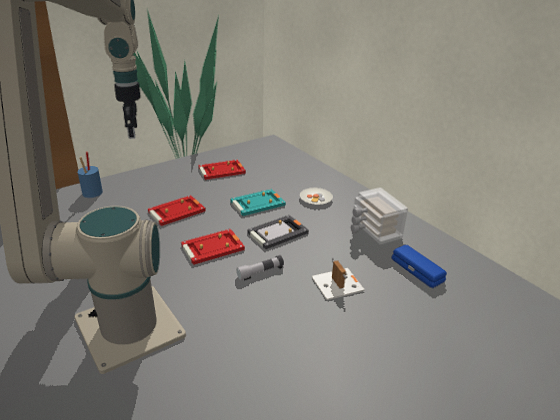

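The top view shows one stand (391,221), orange edge up. Dock lookalikes are red (153,203), (210,289), (289,287) and teal (242,208). The dark metal one at (300,221), with the aluminium carriage, orange end up and white end down, is the dock. I'll check this in a close crop.

```bash
cat > h.py <<'E'
import numpy as np, cv2
from cell import *
def ray(n,uv):
    c=calibration(n); u=cv2.undistortPoints(np.float64(uv).reshape(-1,1,2),np.array(c["camera_matrix"]),np.array(c["D"])).reshape(-1,2)
    return np.array(c["origin"]), np.c_[u,np.ones(len(u))]@np.array(c["rotation"]).T
def plane(n,uv,z):
    o,d=ray(n,uv); return o+d*((z-o[2])/d[:,2])[:,None]
def proj(n,P):
    c=calibration(n);R=np.array(c["rotation"]).T
    return cv2.projectPoints(np.float64(P).reshape(-1,3),cv2.Rodrigues(R)[0],-R@np.array(c["origin"]),np.array(c["camera_matrix"]),np.array(c["D"]))[0].reshape(-1,2)
def blobs(mask,box,amin=8):
    m=np.zeros(mask.shape,np.uint8);x0,y0,x1,y1=box;m[y0:y1,x0:x1]=mask[y0:y1,x0:x1]
    n,l,s,c=cv2.connectedComponentsWithStats(m); return [(c[i],s[i,4],l==i) for i in range(1,n) if s[i,4]>=amin]
E
python3 - <<'E'
from h import *
t=np.load("pics/top0.npz")["p"]; s=np.load("pics/side0.npz")["p"]
f=lambda p,x0,y0,w,h,k:cv2.resize(p[y0:y0+h,x0:x0+w],None,fx=k,fy=k,interpolation=cv2.INTER_CUBIC)
a=np.hstack([f(t,276,188,50,65,6),f(t,366,188,50,65,6)]); b=f(s,240,205,130,100,5)
cv2.imwrite("pics/crop0.png",np.hstack([a])[...,::-1])
hsv=cv2.cvtColor(t,cv2.COLOR_RGB2HSV); H,S,V=cv2.split(hsv)
for nm,box,z in(("dock",(280,188,322,252),14),("stand",(368,196,414,248),6)):
  for cn,m in(("orange",(H>5)&(H<18)&(S>170)&(V>140)),("white",(S<70)&(V>165))):
    for c,n,l in blobs(m,box): 
      r=cv2.minAreaRect(np.argwhere(l)[:,::-1].astype(np.float32)); print(nm,cn,np.round(c,1),n,plane("top",c,z)[0].round(1),"rect",np.round(r[0],1),np.round(r[1],1),r[2])
E
```

```text
dock orange [299.2 196.8] 32 [601.  134.1  14. ] rect [299.5 196.5] [3. 9.] 90.0
dock white [298.6 243.6] 51 [453.1 138.8  14. ] rect [300.  243.5] [ 3. 20.] 90.0
stand orange [393.2 205.2] 13 [ 569.8 -165.8    6. ] rect [393.4 205.4] [7.3 1.5] 14.03624439239502
stand white [387.7 220.8] 630 [ 520.3 -146.3    6. ] rect [389.9 220.9] [29.3 33.9] 12.804266929626465
```

View pics/crop0.png

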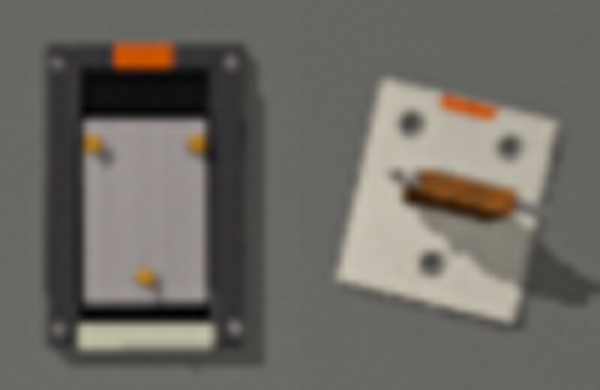

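The crop confirms both. The dock is dark metal, with orange stripe at crop (143,57), white at (146,335) and brass pins at (92,143), (197,143), (146,277). The stand has holes at (411,124), (509,148), (432,263) and its orange edge is up. Next I compute the poses.

```bash
cat >> h.py <<'E'
def fit2(model,P):
    """rigid 2D fit -> centre, yaw deg, rms"""
    m=np.float64(model);P=np.float64(P)[:,:2];mc=m.mean(0);pc=P.mean(0);a=m-mc;b=P-pc
    th=np.arctan2((a[:,0]*b[:,1]-a[:,1]*b[:,0]).sum(),(a*b).sum());R=np.array([[np.cos(th),-np.sin(th)],[np.sin(th),np.cos(th)]])
    return pc-R@mc,np.degrees(th),np.sqrt((((a@R.T)-b)**2).sum(1).mean())
HO=[(35,27),(35,-27),(-35,0)]
def down(yaw):
    """tool down, tool y axis at yaw deg in the world"""
    y=np.array([np.cos(np.radians(yaw)),np.sin(np.radians(yaw)),0]);z=np.array([0,0,-1.]);return np.c_[np.cross(y,z),y,z]
E
python3 - <<'E'
from h import *
t=np.load("pics/top0.npz")["p"]
def refine(p,uv,dark,r=3):   # weighted centroid around a seed
    g=p.astype(float); u,v=uv
    for _ in range(4):
        iu,iv=int(round(u)),int(round(v)); yy,xx=np.mgrid[iv-r:iv+r+1,iu-r:iu+r+1]; q=g[iv-r:iv+r+1,iu-r:iu+r+1]
        w=255-q.mean(2) if dark else q[...,0]-q[...,2]
        w=np.clip(w-np.percentile(w,60),0,None); u,v=(w*xx).sum()/w.sum(),(w*yy).sum()/w.sum()
    return u,v
c=lambda x,y,x0,y0:(x0+x/6-.4,y0+y/6-.4)
h=[refine(t,c(*q,366-300/6,188),1) for q in((411,124),(509,148),(432,263))]
print("holes",np.round(h,1)); P=plane("top",h,5); print(P.round(1),fit2(HO,P))
g=[refine(t,c(*q,276,188),0) for q in((92,143),(197,143),(146,277))]
print("pins",np.round(g,1)); P=plane("top",g,21); print(P.round(1),fit2(HO,P))
# dock outline: darkness vs surroundings, corners from min-area rect
hsv=cv2.cvtColor(t,cv2.COLOR_RGB2HSV);H,S,V=cv2.split(hsv)
bl=max(blobs(V<75,(278,188,322,252)),key=lambda b:b[1]);print("V bg",V[230,270:336:3],bl[1])
r=cv2.minAreaRect(np.argwhere(bl[2])[:,::-1].astype(np.float32));B=cv2.boxPoints(r);print(np.round(B,1));Q=plane("top",B,14);print(Q.round(1),Q.mean(0),[np.linalg.norm(Q[i]-Q[i-1]).round(1) for i in range(4)])
bl=max(blobs((S<70)&(V>140),(368,196,414,248)),key=lambda b:b[1])
B=cv2.boxPoints(cv2.minAreaRect(np.argwhere(bl[2])[:,::-1].astype(np.float32)));Q=plane("top",B,6);print("stand rect",Q.round(1).tolist(),Q.mean(0),[np.linalg.norm(Q[i]-Q[i-1]).round(1) for i in range(4)])
E
```

```text
holes [[384.  208.1]
 [400.4 212. ]
 [387.7 231.2]]
[[ 561.3 -136.4    5. ]
 [ 547.6 -188.6    5. ]
 [ 487.2 -145.2    5. ]] (array([ 520.75121073, -153.83000933]), np.float64(-14.46877289035736), np.float64(0.2695492144579184))
pins [[290.9 211.5]
 [308.4 211.4]
 [299.8 233.7]]
[[554.  161.3  21. ]
 [553.3 106.3  21. ]
 [483.8 134.9  21. ]] (array([518.70860062, 134.30060222]), np.float64(-0.8561532385341756), np.float64(0.42289171560590955))
V bg [106 105 106 106 103  51  43 152 149 150 148 150 149 143  51  51  71 106
 105 105 106 106] 971
[[284. 195.]
 [318. 195.]
 [318. 248.]
 [284. 248.]]
[[607.6 182.   14. ]
 [605.7  74.3  14. ]
 [438.2  78.4  14. ]
 [440.1 185.   14. ]] [522.87937464 129.94388127  14.        ] [np.float64(167.5), np.float64(107.8), np.float64(167.6), np.float64(106.7)]
stand rect [[480.1, -91.7, 6.0], [585.5, -122.0, 6.0], [559.8, -217.4, 6.0], [454.5, -186.4, 6.0]] [ 519.99040732 -154.35610257    6.        ] [np.float64(98.1), np.float64(109.7), np.float64(98.8), np.float64(109.8)]
```

```bash
python3 - <<'E'
from h import *
for y0 in(-14.5,165.5):
    for p,yw in(((520.5,-154),y0),((518.7,134.3),y0+13.3)):
        q=inverse_kinematics([*p,300],down(yw)); print(yw,None if q is None else np.round(q,0))
yw=min((-14.5,165.5),key=lambda y:abs(inverse_kinematics([520.5,-154,330],down(y))[5]))
R=down(yw);print("use",yw)
goto([520.5,-154,330],R); move_straight([520.5,-154,198],120); wait(.3)
print(get_state()["ft_force"].round(2),get_state()["clock"])
gripper_close(30); wait(.3); s=get_state(); print(s["finger_gap"],s["finger_force"],s["ft_force"].round(2),np.round(s["torque"],2))
if 10<s["finger_gap"]<18:
    move_straight([520.5,-154,230],60); wait(.3); s=get_state(); print(s["finger_gap"],s["ft_force"].round(2),np.round(s["torque"],2),s["clock"])
    for n in("top","side"):
        p,d=grab_frame(n); np.savez(f"pics/{n}1.npz",p=p,d=d); cv2.imwrite(f"pics/{n}1.png",p[...,::-1])
E
```

```text
-14.5 [-23.  12. -20.  58.   0.  81.]
-1.1999999999999993 [  8.  11. -21.  58.   0.  99.]
165.5 [-23.  12. -20.  58.   0. -99.]
178.8 [  8.  11. -21.  58.   0. -81.]
use -14.5
[-0.21  0.1   0.76] 4.3833
13.622665505647394 30.084001421928406 [0.61 0.11 0.45] [ 0.01  0.07 -0.02]
13.299117395497248 [ 0.14 -0.55 -4.09] [-0.01  0.01  0.01] 6.3167
```

Gripped (gap 13.3 mm, about 4 N of weight). I'll refine the dock yaw from its long edges, using the saved frame, and triangulate the pins with the side view, then hover.

```bash
python3 - <<'E'
from h import *
t=np.load("pics/top0.npz")["p"]; s=np.load("pics/side0.npz")["p"]
g=cv2.cvtColor(t,cv2.COLOR_RGB2GRAY).astype(float)
def edge(u0,rows,z,r=4):
    pts=[]
    for v in rows:
        d=np.abs(np.diff(g[v,u0-r:u0+r+1])); d[d<10]=0
        if d.sum(): pts.append((u0-r+.5+(d*np.arange(len(d))).sum()/d.sum(),v))
    P=plane("top",pts,z); k=np.polyfit(P[:,0],P[:,1],1); return np.degrees(np.arctan(k[0])).round(2), np.polyval(k,518.7).round(1), (P[:,1]-np.polyval(k,P[:,0])).std().round(2)
print("outer left",edge(284,range(198,244),14)); print("carr L",edge(290,range(215,238),13,2),"carr R",edge(310,range(215,238),13,2)); print("inner", edge(316,range(198,244),14,2))
# side view pins: yellow blobs near predicted
H,S,V=cv2.split(cv2.cvtColor(s,cv2.COLOR_RGB2HSV))
a=np.radians(-1.1);R=np.array([[np.cos(a),-np.sin(a)],[np.sin(a),np.cos(a)]])
P=np.c_[np.array(HO)@R.T+[518.7,134.3],[18]*3]; pr=proj("side",P); print("pred side",pr.round(1))
for c,n,_ in blobs((H>10)&(H<30)&(S>110)&(V>90),(245,212,310,248),2): print("yellow",c.round(1),n)
print("weights");m=[]
for q in pr:
    u,v=np.round(q).astype(int); w=s[v-4:v+5,u-4:u+5].astype(float); w=np.clip(w[...,0]-w[...,2]-25,0,None); yy,xx=np.mgrid[v-4:v+5,u-4:u+5]; m.append(((w*xx).sum()/w.sum(),(w*yy).sum()/w.sum()))
P=plane("side",m,18); print(np.round(m,1),P.round(1),fit2(HO,P))
R=down(-1.1); goto([512.7,134,300],R); move_straight([512.7,134,240],100); wait(.3); st=get_state(); print(st["ft_force"].round(2),st["eef_pos"].round(2),st["clock"])
F=[]
for n in("top","side"):
    p,d=grab_frame(n); np.savez(f"pics/{n}2.npz",p=p,d=d); F.append(p)
k=5
cr=lambda p,x,y,w,h,k:cv2.resize(p[y:y+h,x:x+w],None,fx=k,fy=k,interpolation=cv2.INTER_CUBIC)
cv2.imwrite("pics/hover.png",np.hstack([cr(F[0],270,180,66,84,6),cr(F[1],240,186,80,84,5)[:420] if 0 else cr(F[1],240,178,66,84,6)])[...,::-1])
E
```

```text
outer left (np.float64(-0.53), np.float64(185.7), np.float64(1.81))
carr L (np.float64(-1.02), np.float64(166.1), np.float64(0.1)) carr R (np.float64(-0.85), np.float64(102.2), np.float64(0.25))
inner (np.float64(-1.96), np.float64(81.4), np.float64(1.16))
pred side [[279.1 221.3]
 [289.  229.4]
 [265.1 232. ]]
yellow [279.8 221.2] 8
yellow [296.5 222.1] 22
yellow [289.6 229.7] 7
yellow [266.  232.5] 8
weights
[[279.7 221.2]
 [289.8 229.4]
 [265.9 232.1]] [[556.3 160.1  18. ]
 [555.2 105.2  18. ]
 [485.3 133.   18. ]] (array([520.59701349, 132.87182543]), np.float64(-0.5395691681508776), np.float64(0.5343254007219278))
[ 0.6  -0.46 -2.61] [513.03 134.09 240.67] 8.6083
```

View pics/hover.png

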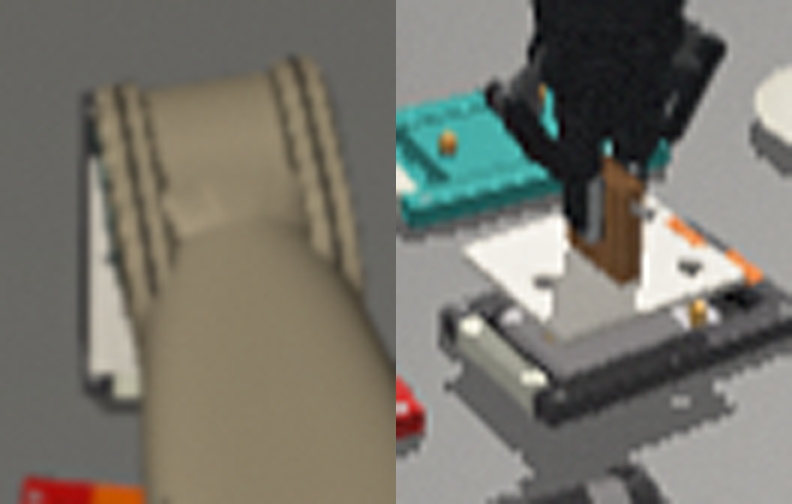

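Hover picture: the top view is blocked by the arm. In the side view the stand is level above the dock, orange by orange, with its holes at crop (545,281) and (690,266) and plate corners at (465,250), (560,340), (745,270). I'll compare stand and pins within the same view, which cancels the calibration bias.

```bash
python3 - <<'E'
from h import *
s=np.load("pics/side2.npz")["p"]
px=lambda x,y:(240+(x-396)/6-.4,178+y/6-.4)
def dark(uv,r=2):
    u,v=np.round(uv).astype(int); u-=0; w=255-s[v-r:v+r+1,u-r-1:u+r+2].mean(2); w=np.clip(w-np.percentile(w,55),0,None); yy,xx=np.mgrid[v-r:v+r+1,u-r-1:u+r+2]; return (w*xx).sum()/w.sum(),(w*yy).sum()/w.sum()
h=[dark(px(690,266)),dark(px(545,281))]
st=get_state(); zb=st["eef_pos"][2]-198
for z in (zb+4,): P=plane("side",h,z); print("holes",np.round(h,1),P.round(1),fit2(HO[1:],P))
C=plane("side",[px(465,250),px(560,340),px(745,270)],zb+5); print("corners",C.round(1),fit2([(-55,48),(-55,-48),(55,-48)],C))
print(st["eef_pos"].round(2),zb, st["ft_force"].round(2))
E
```

```text
holes [[288.5 222.1]
 [265.  224.8]] [[549.6 105.8  46.4]
 [481.2 132.4  46.4]] (array([515.45563544, 132.60239309]), np.float64(-0.1706580989909787), np.float64(0.8216102547401285))
corners [[461.8 179.9  47.4]
 [456.9  86.3  47.4]
 [570.7  87.   47.4]] (array([514.84803216, 133.67325385]), np.float64(-0.20163605753051247), np.float64(2.4454686471590215))
[512.85 134.09 240.4 ] 42.404716205421266 [-0.07  0.41 -2.59]
```

The two views agree: the carriage is at about (518.4, 134.35), yaw -0.9. I'll lower guarded at -6 mm, then slide in +x with light contact.

```bash
cat >> h.py <<'E'
def F(n=4):
    a=[]
    for _ in range(n): wait(.02); s=get_state(); a.append(np.r_[s["ft_force"],s["torque"]])
    return np.mean(a,0)
E
cat > place.py <<'E'
from h import *
R=down(-0.9); x,y,z=512.4,134.4,222.5
move_straight([x,y,240],60,R); wait(.3); f0=F(15); print("f0",f0.round(2))
move_straight([x,y,z],40); wait(.2); f=F(); print("pre",(f-f0).round(2),get_state()["eef_pos"].round(2))
while z>216 and f[2]-f0[2]<2.5 :
    z-=.4; move_straight([x,y,z],10); f=F()
print("contact",z,(f-f0).round(2),get_state()["eef_pos"].round(2),get_state()["clock"])
np.save("st.npy",np.r_[x,y,z,f0])
E
python3 place.py
```

```text
f0 [ 0.06 -0.05 -3.32 -0.   -0.   -0.01]
pre [-0.14 -0.04 -0.05  0.02  0.01 -0.02] [512.58 134.42 222.76]
contact 219.69999999999996 [-1.22  0.28  3.2  -0.02  0.25  0.01] [512.43 134.42 219.97] 12.575
```

Contact with 3.2 N at underside height 22.0 mm, which is the pin-tip height as expected. Now I slide.

```bash
cat > slide.py <<'E'
from h import *
a=np.load("st.npy"); x,y,z,f0=*a[:3],a[3:]
z0=z
while x<523.5 and z>z0-3:
    x+=.6; move_straight([x,y,z],10); f=F()-f0
    for _ in range(4):
        if f[2]<1.5: z-=.3
        elif f[2]>5: z+=.2
        else: break
        move_straight([x,y,z],10); f=F()-f0
    p=get_state()["eef_pos"]; print(p.round(2),f.round(2))
    if max(abs(f[:2]))>8: print("side load"); break
np.save("st.npy",np.r_[x,y,z,f0]); print(x,y,z,get_state()["clock"])
E
python3 slide.py
```

```text
[513.16 134.38 220.03] [ 0.23  0.23  0.26 -0.   -0.04  0.  ]
[513.45 134.41 220.02] [-0.73 -0.14  1.77 -0.01  0.19  0.02]
[514.33 134.42 219.91] [-0.4   0.38  3.03  0.01  0.17  0.04]
[514.59 134.38 219.81] [-2.95  0.12  4.71  0.03  0.56  0.03]
[515.64 134.41 219.27] [ 1.07 -0.36  1.73 -0.06 -0.17  0.05]
[516.05 134.4  219.01] [ 0.29 -0.61  2.06 -0.06 -0.16  0.02]
[516.64 134.41 218.45] [ 0.93  0.48  1.66 -0.04 -0.14  0.  ]
[517.17 134.39 217.17] [ 0.06 -0.39 -0.27  0.01 -0.01  0.02]
[517.78 134.4  215.97] [-0.31 -0.21  0.06 -0.    0.02  0.  ]
517.8000000000002 134.4 215.99999999999974 21.4417
```

The holes dropped over the pins at about x=517. Now lower gently onto the dock top (TCP about 212), yielding to side loads.

```bash
cat > lower.py <<'E'
from h import *
a=np.load("st.npy"); x,y,z,f0=*a[:3],a[3:]
x=518.2; move_straight([x,y,z],10); f=F()-f0; print(f.round(2))
while z>210.5 and f[2]<3:
    z-=.4; move_straight([x,y,z],10); f=F()-f0
    if abs(f[0])>2: x+=.3*np.sign(f[0])
    if abs(f[1])>2: y+=.3*np.sign(f[1])
    print(get_state()["eef_pos"].round(2),f.round(2))
np.save("st.npy",np.r_[x,y,z,f0]); print(x,y,z,get_state()["clock"])
p,d=grab_frame("side"); np.savez("pics/side3.npz",p=p,d=d)
cv2.imwrite("pics/low.png",cv2.resize(p[178:262,240:340],None,fx=7,fy=7,interpolation=cv2.INTER_CUBIC)[...,::-1])
E
python3 lower.py
```

```text
[-0.14  0.02  0.16 -0.   -0.01 -0.01]
[518.18 134.4  215.55] [ 0.33  0.28  0.24 -0.    0.01  0.  ]
[518.19 134.41 215.18] [-0.02 -0.17  0.09 -0.02  0.01 -0.01]
[518.18 134.39 214.76] [-0.12  0.08 -0.36  0.02  0.01  0.01]
[518.16 134.4  214.37] [-0.35  0.03 -0.21  0.03  0.01  0.  ]
[518.18 134.39 213.99] [-0.08 -0.15 -0.13  0.01 -0.    0.01]
[518.19 134.41 213.58] [ 0.31 -0.23  0.    0.02  0.01 -0.  ]
[518.19 134.42 213.19] [ 0.09 -0.2  -0.07  0.01  0.    0.01]
[518.21 134.39 212.8 ] [ 0.45  0.51  0.18 -0.01 -0.02 -0.02]
[518.17 134.4  212.38] [-0.19  0.27 -0.22 -0.   -0.01  0.01]
[518.24 134.4  212.02] [ 0.13  0.15 -0.08  0.   -0.01  0.02]
[518.24 134.41 212.01] [-1.73  0.19  5.26 -0.06  0.37 -0.  ]
518.2 134.4 211.59999999999968 25.2417
```

View pics/low.png

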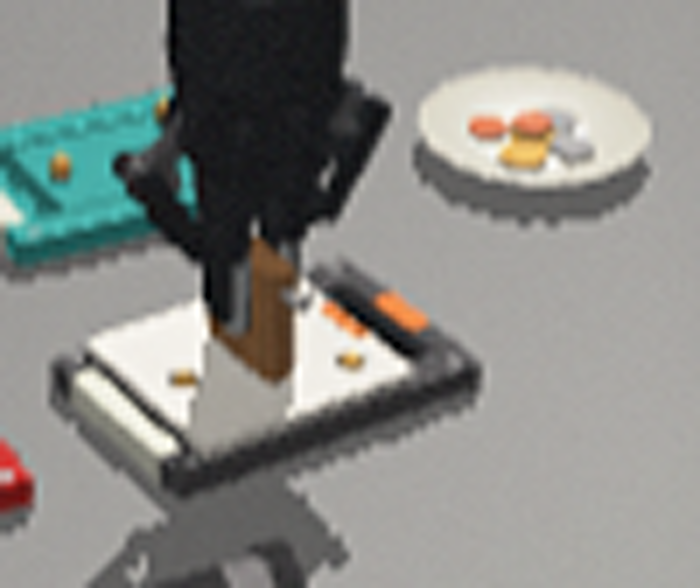

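The picture shows the stand flat on the dock, with brass pins through its holes at (183,378) and (350,360) and orange next to orange. Contact came at underside 14.0 mm with 5 N. I'll take off the load, let go, retreat straight up and check.

```bash
python3 - <<'E'
from h import *
move_straight([518.2,134.4,211.9],10); print((F()-np.load("st.npy")[3:]).round(2))
release(); wait(.4); print(F().round(2))
move_straight([518.2,134.4,330],120); goto([400,-200,400],down(-30)); wait(.5); s=get_state(); print(s["clock"],s["ft_force"].round(2))
t,_=grab_frame("top"); p,_=grab_frame("side"); t0=np.load("pics/top0.npz")["p"]
cr=lambda p,x,y,w,h,k:cv2.resize(p[y:y+h,x:x+w],None,fx=k,fy=k,interpolation=cv2.INTER_CUBIC)
cv2.imwrite("pics/end.png",np.hstack([cr(t,240,120,110,150,3.6),cr(p,240,205,66,90,6)])[...,::-1])
V=(t[...,2]>150); H,S,Vv=cv2.split(cv2.cvtColor(t,cv2.COLOR_RGB2HSV))
b=max(blobs((S<70)&(Vv>140),(280,188,322,242)),key=lambda b:b[1]);B=cv2.boxPoints(cv2.minAreaRect(np.argwhere(b[2])[:,::-1].astype(np.float32)));print(plane("top",B,20).round(1).tolist(),plane("top",B,20).mean(0))
E
```

```text
[-1.6  -0.39  5.21 -0.04  0.32  0.01]
[ 0.14 -0.07  0.23 -0.02  0.03  0.01]
29.7583 [-0.59  0.05 -0.33]
[[571.8, 179.6, 20.0], [570.2, 88.2, 20.0], [463.2, 90.8, 20.0], [464.9, 181.5, 20.0]] [517.52769839 135.00858453  20.        ]
```

View pics/end.png

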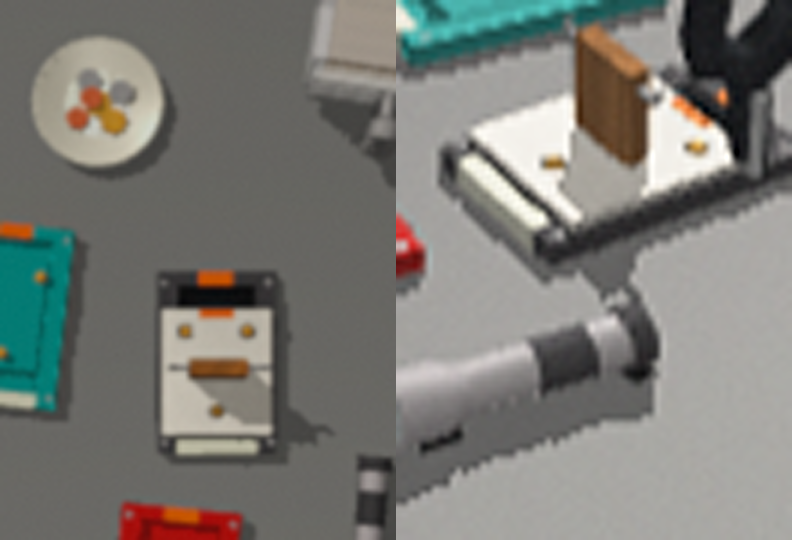

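The final picture shows all three pins through the holes (top crop (185,330), (247,330), (216,411)), the plate flat and square in the dock, orange by orange, and the hand well clear. Handing in.

```bash
python3 -c "
from cell import *
print(finish_job())"
```

```text
the job is handed in; nothing more can be done
None
```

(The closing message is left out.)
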